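# Build the spacer stack on a regulator spindle and check its stroke

### The job

Thread the three loose dark steel spacer rings onto the upright sprung spindle of the clamped green regulator, the largest at the bottom, then the medium, then the smallest on top, each lying flat on the one below. With the stack complete, push the spindle's head down to its stop, hold it there for about half a second and let it come back up, with all three spacers still in place. Leave the brass nut, the steel plug, the standing steel bolt, the orange gasket and the clamp's black lever where they are.

Things in the scene. Friction and masses are not known exactly. Their poses are not given: they have to be found in the camera images.
- spacer_large: plain dark steel spacer ring, outside diameter 54 mm, bore 18 mm, 12 mm thick, lying flat on the counter, 140 to 220 g. Origin: centre of its underside; z along its axis
- spacer_medium: plain dark steel spacer ring, outside diameter 44 mm, bore 18 mm, 12 mm thick, lying flat on the counter, 90 to 140 g. Origin: centre of its underside; z along its axis
- spacer_small: plain dark steel spacer ring, outside diameter 34 mm, bore 18 mm, 12 mm thick, lying flat on the counter, 45 to 75 g. Origin: centre of its underside; z along its axis
- spacer_large_mid (a point): centre of the large spacer: on its axis, at half its thickness
- spacer_medium_mid (a point): centre of the medium spacer: on its axis, at half its thickness
- spacer_small_mid (a point): centre of the small spacer: on its axis, at half its thickness
- jig: fixed steel jig with green regulator case. Origin: on the spindle's axis at counter height; x points to the clamp, z up. Base plate 12 mm thick, x -65 to +85, y -55 to +55 mm; case 84 (x) by 76 (y) mm centred on the origin, 55 mm high; 24 mm brass pipe stubs, axis 30 mm high, out to y +-52 mm; 34 mm brass collar on the case up to 60 mm
- seat (a point): centre of the top face of the spindle's flange (28 mm diameter, 5 mm thick), on which the lowest spacer lies: on the spindle's axis, 75 mm above the counter when up; it moves with the spindle. z up along the spindle
- spindle_tip (a point): top of the spindle's head: the spindle is a plain steel pin of 13 mm diameter that rises 46 mm above the seat; its last 5 mm taper to a flat 9 mm wide, so it stands 10 mm proud of a complete stack
- spindle (a joint): how far the sprung spindle is pushed down, in m: 0 up, 0.008 at its stop. Starts to move at about 9 N less the spacers' weight, takes about 13 N at the stop, and springs back up by itself; flange and spacers go with it
- lever_tip (a point): centre of the ball (18 mm diameter) on the end of the black clamp lever (12 mm thick), 65 mm from the pivot, 75 to 120 mm from the spindle's axis horizontally; the lever swings stiffly and must not be moved
- swivel_nut: brass hexagon nut, 40 mm across flats, 46 mm across corners, 26 mm high with its round collar; origin: centre of its underside. Bystander, 170 to 190 g
- test_plug: turned steel test plug standing upright, foot 32 mm diameter, 56 mm high; origin: centre of its underside. Bystander, about 160 g
- gasket: orange gasket ring lying flat, outside diameter 50 mm, hole 34 mm, 6 mm thick; origin: centre of its underside. Bystander, about 30 g
- clamp_post (a point): top centre of the grey clamp post, on the jig's x axis 62 mm from the spindle, 68 mm high, 24 (x) by 36 (y) mm. Its steel toe reaches to 29 mm from the spindle's axis at 55 to 61 mm height. The black lever leans up and away from the spindle, from its pivot 64 mm from the axis and 70 mm high to a height of 125 to 145 mm
- bolt: bright steel bolt standing on its head: hexagon 30 mm across flats, 35 mm across corners, 14 mm thick, with a 16 mm shank up to 48 mm; origin: centre of its underside. Bystander, about 130 g
Mind the look-alikes: they are no part of the job. Leave any blue look-alike of the spacer_large alone.

How it is judged (in metres and radians):
On the way, in this order (a step that is already met when the one before it is completed fails the run):
1. the large spacer lies flat on the spindle's seat (horizontal distance between spacer_large_mid and seat below 0.004 m and z of spacer_large_mid in the frame of seat between 0.003 and 0.009 m and angle between the z axis of spacer_large and the z axis of seat, either way round below 0.12 rad), for 0.2 s.
2. the medium spacer lies flat on the large one, on the spindle (all of step 1 and horizontal distance between spacer_medium_mid and seat below 0.004 m and z of spacer_medium_mid in the frame of seat between 0.015 and 0.021 m and angle between the z axis of spacer_medium and the z axis of seat, either way round below 0.12 rad), for 0.2 s.
3. the small spacer lies flat on top of the stack, on the spindle (all of step 2 and horizontal distance between spacer_small_mid and seat below 0.004 m and z of spacer_small_mid in the frame of seat between 0.027 and 0.033 m and angle between the z axis of spacer_small and the z axis of seat, either way round below 0.12 rad), for 0.2 s.
4. with the stack complete, the spindle is pushed down to its stop (within 1 mm) (all of step 3 and value of joint spindle above 0.007 m), for 0.2 s.
At the end, for the whole second after the job is handed in: Large, medium and small spacer on the spindle in that order upwards: each within 4 mm of the axis, 3 mm of its height (centres 6, 18, 30 mm above the seat), flat within 0.12 rad, at rest; spindle up again (within 1.5 mm) after being pushed to within 1 mm of its stop (all of step 3 and value of joint spindle below 0.0015 m and linear speed of each of spacer_large, spacer_medium, spacer_small below 0.02 m/s); the robot touches nothing.
It fails at once if the brass nut is shifted by more than 20 mm or tipped over (distance of swivel_nut from where it was at the start of the episode above 0.02 m or angle between swivel_nut's own z axis and vertical above 0.5 rad).
It fails at once if the steel plug is shifted by more than 20 mm or tipped over (distance of test_plug from where it was at the start of the episode above 0.02 m or angle between test_plug's own z axis and vertical above 0.5 rad).
It fails at once if the gasket is shifted by more than 20 mm or tipped over (distance of gasket from where it was at the start of the episode above 0.02 m or angle between gasket's own z axis and vertical above 0.5 rad).
It fails at once if the bolt is shifted by more than 20 mm or tipped over (distance of bolt from where it was at the start of the episode above 0.02 m or angle between bolt's own z axis and vertical above 0.5 rad).
It fails at once if the tip of the clamp lever is moved by more than 15 mm (distance of lever_tip from where it was at the start of the episode above 0.015 m).
It also fails if it takes over 72 s, if anything falls off the work surface, if the arm or the gripper's body presses on something with over 40 N, if the wrist force passes 120 N, or if a joint passes its speed limit or range.

### The arm

A 6-joint arm with a two-finger parallel gripper is mounted at the origin on the work surface. World frame = base frame: x ahead of the robot, y to its left, z up, the work surface at z = 0. Lengths are in mm, angles in degrees, forces in N, time in s.
With the tool pointing down it reaches from about 300 to 850 mm from the base axis. Payload 4.2 kg.
Tool frame: the origin (TCP) lies between the finger pads; the fingertips stand 8 mm ahead of it and the grasp point (between the pads) lies 11 mm behind it; x points along the fingers, y is the direction in which the jaws open and shut, and the axes are right-handed (so a half turn about x gives the same grasp; the last joint's range is limited). The gripper opens to 91 mm and grips with 3 to 60 N. Pads are 32 mm wide; open, the fingers measure 118 mm over their backs; the gripper's body (76 mm by 178 mm) begins 60 mm behind the grasp point.
Start: joints at [74.427, 18.312, 89.639, -0, 72.044, -1.146], TCP at [143.261, 556.883, 221.976] pointing down, gripper open.
Joint ranges: [-177.97, 177.97], [-48.28, 115.42], [12.27, 149.76], [-77.06, 257.06], [2.81, 150.46], [-146.56, 146.56]. Speed limits (degrees/s): [147.25, 147.25, 180, 180, 180, 180].

### API

Orientations are given as [roll, pitch, yaw] about the fixed x, y, z axes, in that order (R = Rz(yaw) Ry(pitch) Rx(roll)).
In Python, from workcell import env gives the robot as it stands.
- The arm moves only by the tool arm_command, never from a script. Its arguments are lists of equal length, an entry for each row: "slide": the shift along the tool's x, y, z in cm, a list of three; "turn": the turn, a rotation vector about the tool's x, y, z in rad, a list of three; "grip": the closure in counts, from 0 (fully open) to 255 (shut). A call has 1 to 20 rows; each row is the pose to reach, as a shift and turn from the pose commanded when the call began, along the tool's axes at that moment; what a row does not reach only later rows make up. A row lasts 1/12 s, in which the tool goes at most 41.7 mm and 7.16 degrees, less where a joint would pass 70% of its speed; a pose out of reach is approached as far as the arm can. A call with a gripper value outside its range is refused whole. The fingers move at their own pace and stop on an object; "newtons" is the grip in N (left out, the last holds). Time passes only in rows, so rows that repeat a pose let the fingers close. It gives the time, the measured TCP pose, the force and the opening at its end, in the units of the state.
- env.state(): the state, without advancing time (a new reading comes with each control period).
- env.grab_frame(name): name is "scene" or "top"; returns (picture, depth): 480x640x3 uint8, red, green, blue; 480x640 float32, mm along the optical axis (not along the pixel's ray), 0 where there is no reading.
- env.calibration(name): a dict with "K" (3x3 intrinsics, pixels), "camera_from_world" (4x4, takes a point from world to camera coordinates). Camera axes: x right, y up, looking along -z (the intrinsics and any distortion apply to the point x, -y, -z); pixel columns grow to the right and rows downward; lengths in mm; the calibration is good to about 2 mm. A picture is of the moment at which its call begins. calibration takes no time and is no camera call.
- env.job_done(): hands the job in, once; it reports no verdict.
Trained networks look in the newest picture that a camera, given by its name, has taken for a name from the list of things; names that differ only in an ending like _2 or _b are one class to them, and where a whole thing is asked for, a point or a joint stands for the part that bears it (a point fixed in the world has none). Each returns a list of dicts, best first, with "p" (0 to 1); they miss things now and then, are a little off and sometimes report something else, mostly with a low value. They report only what shows in the picture. A call takes as long as a camera call. They do not tell look-alikes from the thing itself.
- env.search_frame(camera, label): "point" ([x, y, z] in mm, in world coordinates, good to about 4 mm: the middle of the surface that is visible of it).
The state is a dict: "time_s": time; "qpos": joint angles; "qvel": joint speeds; "effort": joint torques, N m; "ee_pos": TCP position; "ee_rot": TCP orientation; "force": force on the tool from outside, world axes, zero at the start; "torque": the same for the moment, N m; "gripper_width": finger opening in mm.
Only numpy, scipy, OpenCV 4.12 (cv2) and the standard library are available. Lean on these libraries where they do the work, as an engineer would, in place of code of your own. Each camera call takes 0.05 s, during which the arm holds its last target.

## Working session

There is one attempt and no reset: what is moved stays moved. The work goes in short steps, Python scripts to look and compute and a tool call to move; the robot and the scene stay as the last step left them, time stands still between calls to the robot, and variables do not carry over. Pictures are saved under pics/ and viewed, and the job is handed in when it is done.

Besides the shell and the picture viewer there is one more tool, called as a command line: name --argument value ..., lists and objects as JSON in quotes. arm_command: Moves the arm, as the interface text tells. Its arguments: {"type":"object","properties":{"slide":{"type":"array","items":{"type":"array","items":{"type":"number"}}},"turn":{"type":"array","items":{"type":"array","items":{"type":"number"}}},"grip":{"type":"array","items":{"type":"number"}},"newtons":{"type":"number"}},"required":["slide","turn","grip"]}

```bash
ls; mkdir -p pics; python3 - <<'E'
from workcell import env
import cv2,numpy as np
s=env.state();print(s)
for n in("scene","top"):
    p,d=env.grab_frame(n);cv2.imwrite(f"pics/{n}0.png",p[:,:,::-1]);np.savez(f"pics/{n}0.npz",p=p,d=d)
    c=env.calibration(n);print(n,c)
    for l in["spacer_large","spacer_medium","spacer_small","seat","spindle_tip","lever_tip","swivel_nut","test_plug","gasket","bolt","clamp_post"]:
        r=env.search_frame(n,l);print(l,[(np.round(x["point"],0).tolist(),round(x["p"],2)) for x in r])
E
```

```text
pics
{'time_s': 0.0, 'qpos': array([ 7.44276352e+01,  1.83507765e+01,  8.97069940e+01,  4.18691228e-04,
        7.20433148e+01, -1.14443840e+00]), 'qvel': array([ 0.00183772, -0.017554  ,  0.10336084,  0.07014083,  0.0615258 ,
       -0.04452273]), 'effort': array([ 4.47019256e-04, -4.12472212e+01, -2.31968379e+01,  7.27907242e-02,
        4.57608956e-02, -1.33771709e-04]), 'ee_pos': array([143.11782938, 556.39281272, 221.12495165]), 'ee_rot': array([ -91.37006493,   89.89891389, -105.79812071]), 'force': array([-1.34089777,  0.35672145, -0.13483153]), 'torque': array([-0.04033321, -0.05930787, -0.00654965]), 'gripper_width': 91.36373341969748}
scene {'K': array([[531.45517332,   0.        , 318.57389751],
       [  0.        , 531.45517332, 248.60557937],
       [  0.        ,   0.        ,   1.        ]]), 'camera_from_world': array([[ 5.10887349e-01,  8.59423450e-01, -1.96328966e-02,
        -3.05023563e+02],
       [-5.53296065e-01,  3.46216246e-01,  7.57626409e-01,
         2.33299021e+02],
       [ 6.57919130e-01, -3.76198943e-01,  6.52393113e-01,
        -1.48506348e+03],
    
[... 1088 characters left out ...]
676e-01,  1.62387586e-02,  9.78567158e-01,
        -1.18528079e+03],
       [ 0.00000000e+00,  0.00000000e+00,  0.00000000e+00,
         1.00000000e+00]])}
spacer_large [([605.0, -231.0, 8.0], 0.81), ([629.0, -137.0, 15.0], 0.73)]
spacer_medium [([625.0, 159.0, 11.0], 0.58), ([491.0, 306.0, 45.0], 0.27)]
spacer_small [([517.0, -394.0, 14.0], 0.51)]
seat [([489.0, 313.0, 82.0], 0.44)]
spindle_tip [([488.0, 316.0, 71.0], 0.43)]
lever_tip [([547.0, 273.0, 96.0], 0.46)]
swivel_nut [([573.0, 123.0, 29.0], 0.8)]
test_plug [([484.0, -339.0, 40.0], 0.72), ([621.0, 160.0, 10.0], 0.61)]
gasket [([575.0, -110.0, 7.0], 0.73)]
bolt [([544.0, -339.0, 12.0], 0.48)]
clamp_post [([493.0, 304.0, 43.0], 0.95)]
```

View pics/scene0.png

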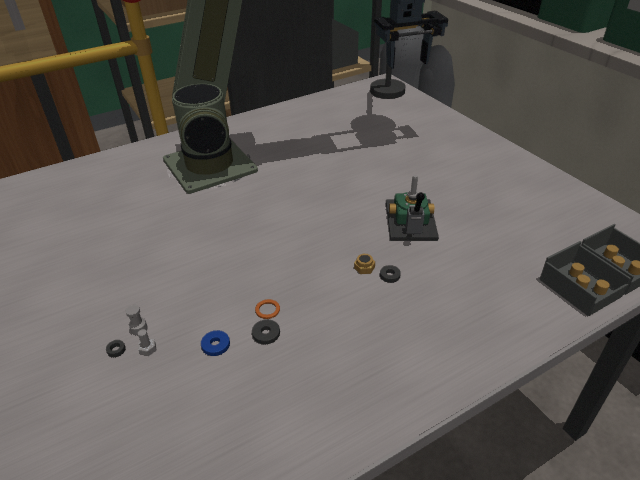

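View pics/top0.png

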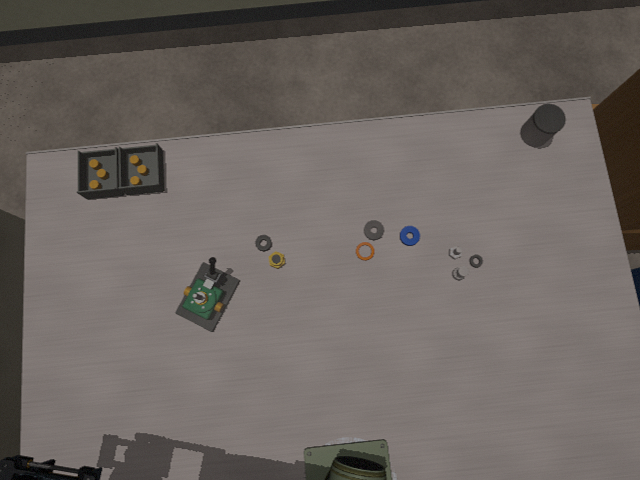

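```bash
python3 - <<'E'
import cv2,numpy as np
s=np.load("pics/scene0.npz")["p"];t=np.load("pics/top0.npz")["p"]
def crop(im,c,r,h,k): return cv2.resize(im[r-h:r+h,c-h:c+h],(400,300) if 0 else (k,k),interpolation=cv2.INTER_CUBIC)
def row(l): return np.hstack(l)
out=np.vstack([row([crop(s,413,212,36,260),crop(s,378,268,30,260),crop(s,130,335,32,260)]),row([crop(t,208,292,36,260),crop(t,268,250,30,260),crop(t,464,262,30,260)])])
cv2.imwrite("pics/crops0.png",out[:,:,::-1])
E
```

```text
(no output)
```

View pics/crops0.png

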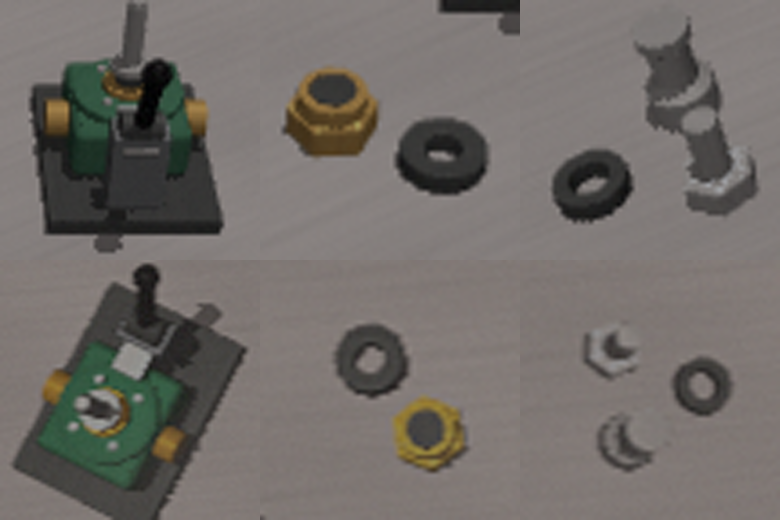

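```bash
cat > h.py <<'E'
import cv2,numpy as np
from scipy.optimize import minimize,least_squares
from workcell import env
CAL={n:env.calibration(n) for n in("scene","top")}
def proj(n,P):
    P=np.atleast_2d(P);c=CAL[n];q=P@c["camera_from_world"][:3,:3].T+c["camera_from_world"][:3,3]
    q=np.c_[q[:,0],-q[:,1],-q[:,2]]@c["K"].T
    return q[:,:2]/q[:,2:]
def ray(n,uv):
    c=CAL[n];T=c["camera_from_world"];R=T[:3,:3];o=-R.T@T[:3,3]
    d=np.linalg.inv(c["K"])@[uv[0],uv[1],1];d=R.T@np.array([d[0],-d[1],-d[2]])
    return o,d
def at_z(n,uv,z):
    o,d=ray(n,uv);return o+d*(z-o[2])/d[2]
def tri(uvs):
    A=np.zeros((3,3));b=np.zeros(3)
    for n,uv in uvs.items():
        o,d=ray(n,uv);d=d/np.linalg.norm(d);M=np.eye(3)-np.outer(d,d);A+=M;b+=M@o
    return np.linalg.solve(A,b)
TH=np.linspace(0,2*np.pi,60,endpoint=False)
def circ(x,y,z,r): return np.c_[x+r*np.cos(TH),y+r*np.sin(TH),np.full(60,z)]
def ringmask(n,x,y,D,z0=0.,h=12.,S=8,win=None):
    u0,v0,w=win
    f=lambda P:np.round(((proj(n,P)-[u0,v0]+0.5)*S)).astype(np.int32)
    m=np.zeros((w*S,w*S),np.uint8)
    cv2.fillConvexPoly(m,cv2.convexHull(f(np.r_[circ(x,y,z0,D/2),circ(x,y,z0+h,D/2)])),1)
    a=np.zeros_like(m);b=a.copy();cv2.fillConvexPoly(a,f(circ(x,y,z0,9)),1);cv2.fillConvexPoly(b,f(circ(x,y,z0+h,9)),1)
    m[(a&b)>0]=0
    return cv2.resize(m.astype(np.float32),(w,w),interpolation=cv2.INTER_AREA)
def fitring(n,im,x,y,D,z0=0.,w=44,dark=80):
    u,v=proj(n,[x,y,z0+6])[0].astype(int);u0,v0=u-w//2,v-w//2
    g=im[v0:v0+w,u0:u0+w].astype(np.float32).mean(2);bg=np.median(g)
    # soft: darkness
    obs=np.clip((bg-g)/(bg-np.percentile(g,3)),0,1)
    sat=im[v0:v0+w,u0:u0+w].astype(int);sat=sat.max(2)-sat.min(2)
    obs[sat>40]=0;obs[obs<0.3]=0
    f=lambda p:((ringmask(n,p[0],p[1],D,z0,win=(u0,v0,w))-obs)**2*(ringwin)).sum()
    yy,xx=np.mgrid[0:w,0:w];uv=proj(n,[x,y,z0+6])[0]-[u0,v0];ringwin=((xx-uv[0])**2+(yy-uv[1])**2)<(D*.5*.45+5)**2
    r=minimize(f,[x,y],method="Nelder-Mead",options=dict(initial_simplex=[[x,y],[x+4,y],[x,y+4]],xatol=.05,fatol=.01))
    return r.x,r.fun
E
python3 - <<'E'
from h import *
im={n:np.load(f"pics/{n}0.npz")["p"] for n in("scene","top")}
for l,x,y,D in[("L",635,-136,54),("M",627,158,44),("S",519,-393,34)]:
    for n in im:
        a,f=fitring(n,im[n],x,y,D);a,f=fitring(n,im[n],*a,D);print(l,n,a.round(1),round(f,2))
s=im["scene"][165:245,370:450];t=im["top"][255:335,168:248]
o=np.hstack([cv2.resize(s,(390,390),interpolation=cv2.INTER_NEAREST),cv2.resize(t,(390,390),interpolation=cv2.INTER_NEAREST)])
cv2.imwrite("pics/jig0.png",o[:,:,::-1])
E
```

```text
L scene [ 629.7 -137.6] 48.0
L top [ 629.1 -137.6] 9.16
M scene [624.8 158.8] 23.18
M top [624.7 158.6] 5.69
S scene [ 518.6 -394.7] 25.35
S top [ 518.3 -394.9] 5.07
```

View pics/jig0.png

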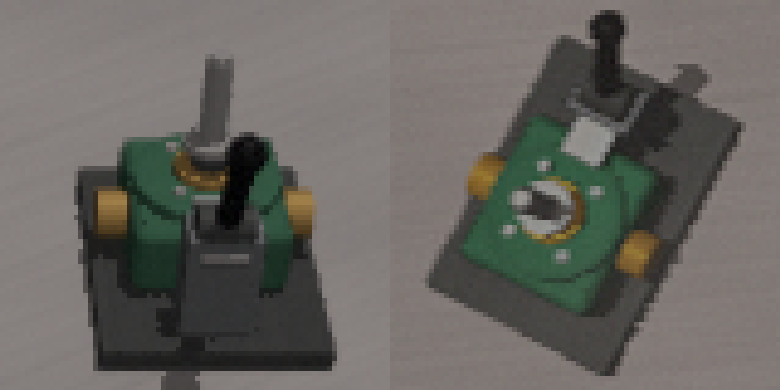

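```bash
python3 - <<'E'
from h import *
S=lambda a,b:(a/4.875+370-.5,b/4.875+165-.5)
T=lambda a,b:((a-390)/4.875+168-.5,b/4.875+255-.5)
print("tri",tri({"scene":S(219,58),"top":T(521,200)}), at_z("scene",S(219,58),121),at_z("top",T(521,200),121))
print("flange top",at_z("top",T(547,208),75))
c=[at_z("top",T(*p),12)[:2] for p in[(560,38),(745,122),(608,375),(428,283)]];print(np.round(c,1))
# model corners: clamp side +85
m=np.array([[85,55],[85,-55],[-65,-55],[-65,55]])
f=lambda p:(m@np.array([[np.cos(p[2]),np.sin(p[2])],[-np.sin(p[2]),np.cos(p[2])]])+p[:2]-c).ravel()
r=least_squares(f,[490,313,-.6]);print(r.x,np.degrees(r.x[2]),r.fun.round(1))
cs=[at_z("scene",S(*p),12)[:2] for p in[(335,350),(97,355)]];print("scene front corners",np.round(cs,1))
E
```

```text
tri [488.35607487 320.67050864 118.64653014] [491.0741696  318.15525922 121.        ] [488.0808422  320.13057887 121.        ]
flange top [488.58319141 318.64697898  75.        ]
[[587.4 321.8]
 [531.5 225.5]
 [405.6 306.3]
 [463.3 398.4]]
[488.42483785 318.26681623  -0.55507413] -31.80340498045867 [ 2.3 -1.6  0.2  1.2 -1.4 -0.6 -1.1  0.9]
scene front corners [[589.  322.2]
 [533.1 226.2]]
```

```bash
cat > plan.py <<'E'
import sys,json,os
from h import *
from scipy.spatial.transform import Rotation as Ro
def Rdown(yawjaw): # tool x down, y along yaw
    a=np.radians(yawjaw);y=np.array([np.cos(a),np.sin(a),0]);x=np.array([0,0,-1.]);return np.c_[x,y,np.cross(x,y)]
def meas():
    s=env.state();return s,s["ee_pos"],Ro.from_euler("xyz",s["ee_rot"],degrees=True).as_matrix()
def yawof(R): return np.degrees(np.arctan2(R[1,1],R[0,1]))
def plan(p0,R0,p1,yaw1=None):
    "slide cm & turn to reach world p1,yaw1 from commanded p0,R0"
    sl=R0.T@(np.array(p1)-p0)/10
    t=np.zeros(3) if yaw1 is None else Ro.from_matrix(R0.T@Rdown(yaw1)).as_rotvec()
    return sl.round(3),t.round(4)
E
python3 - <<'E'
from plan import *
s,p,R=meas();print(R.round(3),yawof(R))
q=lambda y:plan(np.array([143.261,556.883,221.976]),R,[629.4,-137.6,120],y)
for y in(60,-120):print(q(y))
E
```

```text
[[ 0.     0.249  0.968]
 [ 0.     0.968 -0.249]
 [-1.     0.    -0.   ]] 75.57289969023245
(array([ 10.192, -55.147,  64.384]), array([ 2.718e-01, -0.000e+00, -1.000e-04]))
(array([ 10.192, -55.147,  64.384]), array([-2.8698e+00,  1.0000e-04, -0.0000e+00]))
```

arm_command --slide '[[5, -28, 32], [5, -28, 32], [5, -28, 32], [5, -28, 32], [5, -28, 32], [5, -28, 32], [5, -28, 32], [5, -28, 32], [5, -28, 32], [5, -28, 32], [5, -28, 32], [5, -28, 32], [5, -28, 32], [5, -28, 32], [5, -28, 32]]' --turn '[[0.27, 0, 0], [0.27, 0, 0], [0.27, 0, 0], [0.27, 0, 0], [0.27, 0, 0], [0.27, 0, 0], [0.27, 0, 0], [0.27, 0, 0], [0.27, 0, 0], [0.27, 0, 0], [0.27, 0, 0], [0.27, 0, 0], [0.27, 0, 0], [0.27, 0, 0], [0.27, 0, 0]]' --grip '[70, 70, 70, 70, 70, 70, 70, 70, 70, 70, 70, 70, 70, 70, 70]' --newtons 20

```text
time_s: 2.45
ee_pos: [382.9, 207.0, 172.1]
ee_rot: [97.2, 90.0, 67.4]
force: [-0.2, -0.4, -0.4]
gripper_width: 66.0
```

```bash
python3 - <<'E'
from plan import *
s,p,R=meas();print(s["time_s"],p,yawof(R),s["gripper_width"],s["qvel"].round(2))
p0=np.array([143.261,556.883,221.976]);R0=Rdown(75.573)
pc=p0+R0@np.array([50,-280,320]);Rc=R0@Ro.from_rotvec([.27,0,0]).as_matrix();print(pc,yawof(Rc))
print(plan(pc,Rc,[629.4,-137.6,120],60))
E
```

```text
2.45 [382.93055581 207.00855166 172.14202991] 60.204474728821566 65.96330191484122 [ 0.37  0.02  0.08 -0.22 -0.07 -0.15]
[383.40911339 205.9857449  171.976     ] 60.10313953146777
(array([  5.198, -17.525,  38.451]), array([0.0018, 0.    , 0.    ]))
```

arm_command --slide '[[5.2, -17.5, 38.45], [5.2, -17.5, 38.45], [5.2, -17.5, 38.45], [5.2, -17.5, 38.45], [5.2, -17.5, 38.45], [5.2, -17.5, 38.45], [5.2, -17.5, 38.45], [5.2, -17.5, 38.45], [5.2, -17.5, 38.45], [5.2, -17.5, 38.45], [5.2, -17.5, 38.45], [5.2, -17.5, 38.45], [5.2, -17.5, 38.45], [5.2, -17.5, 38.45], [5.2, -17.5, 38.45], [5.2, -17.5, 38.45]]' --turn '[[0, 0, 0], [0, 0, 0], [0, 0, 0], [0, 0, 0], [0, 0, 0], [0, 0, 0], [0, 0, 0], [0, 0, 0], [0, 0, 0], [0, 0, 0], [0, 0, 0], [0, 0, 0], [0, 0, 0], [0, 0, 0], [0, 0, 0], [0, 0, 0]]' --grip '[70, 70, 70, 70, 70, 70, 70, 70, 70, 70, 70, 70, 70, 70, 70, 70]'

```text
time_s: 3.78
ee_pos: [629.0, -135.7, 120.6]
ee_rot: [72.5, 90.0, 42.8]
force: [0.2, -0.6, -0.1]
gripper_width: 66.3
```

```bash
python3 - <<'E'
from plan import *
for i in range(2):
  s,p,R=meas();print(s["time_s"],p,yawof(R),s["gripper_width"],s["qvel"].round(2),R[:,0].round(4))
  im,d=env.grab_frame("scene");
pc=np.array([383.409,205.986,171.976]);Rc=Rdown(60.103)
pc=pc+Rc@np.array([52,-175,384.5]);print(pc)
im2,d=env.grab_frame("top")
u=proj("scene",[629,-138,60])[0].astype(int);v=proj("top",[629,-138,60])[0].astype(int)
o=np.hstack([cv2.resize(a[c[1]-50:c[1]+50,c[0]-50:c[0]+50],(390,390)) for a,c in((im,u),(im2,v))]);cv2.imwrite("pics/p1.png",o[:,:,::-1])
E
```

```text
3.7833 [ 629.01938238 -135.7021587   120.55871952] 60.21364751663134 66.31028640679729 [-0.38  0.19 -0.35 -0.16 -0.04 -0.01] [ 2.e-04  2.e-04 -1.e+00]
3.8333 [ 629.16448945 -135.99629894  120.60415225] 60.197500791296974 66.1412866776073 [-0.46  0.32 -0.34 -0.07 -0.09 -0.05] [ 5.e-04  1.e-04 -1.e+00]
[ 629.51342427 -137.37658147  119.976     ]
```

View pics/p1.png

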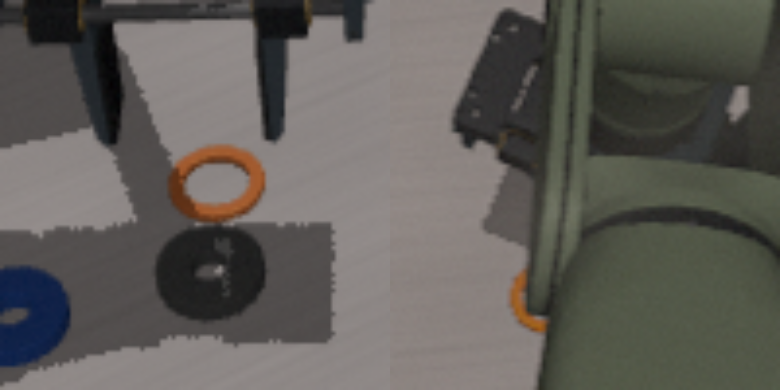

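arm_command --slide '[[3, 0, 0], [6, 0, 0], [8.5, 0, 0], [10, 0, 0], [11, 0, 0], [11, 0, 0], [11, 0, 0], [11, 0, 0], [11, 0, 0], [11, 0, 0], [11, 0, 0], [11, 0, 0], [11, 0, 0], [11, 0, 0], [11, 0, 0], [11, 0, 0]]' --turn '[[0, 0, 0], [0, 0, 0], [0, 0, 0], [0, 0, 0], [0, 0, 0], [0, 0, 0], [0, 0, 0], [0, 0, 0], [0, 0, 0], [0, 0, 0], [0, 0, 0], [0, 0, 0], [0, 0, 0], [0, 0, 0], [0, 0, 0], [0, 0, 0]]' --grip '[70, 70, 70, 70, 70, 70, 70, 70, 140, 140, 140, 140, 140, 140, 140, 140]' --newtons 30

```text
time_s: 5.27
ee_pos: [629.8, -137.4, 10.3]
ee_rot: [21.1, 90.0, -8.8]
force: [-0.3, 0.0, 5.0]
gripper_width: 53.4
```

```bash
python3 - <<'E'
from plan import *
s,p,R=meas();print(s["time_s"],p,yawof(R),s["gripper_width"],s["force"])
im,d=env.grab_frame("scene");u=proj("scene",[629,-138,30])[0].astype(int)
cv2.imwrite("pics/p2.png",cv2.resize(im[u[1]-50:u[1]+50,u[0]-50:u[0]+50],(500,500))[:,:,::-1])
pc=np.array([629.513,-137.377,9.976])
print(plan(pc,Rdown(60.1),[488.7,318.8,200],58))
E
```

```text
5.2667 [ 629.77532233 -137.4433692    10.33722524] 60.1034359277343 53.44810263800694 [-0.32648488  0.00849806  5.02410036]
(array([-19.002,  32.526, -34.947]), array([0.0367, 0.    , 0.    ]))
```

View pics/p2.png

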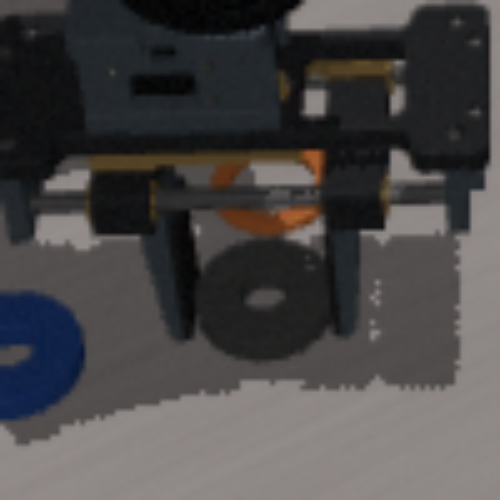

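arm_command --slide '[[-2, 0, 0], [-5, 0, 0], [-9, 0, 0], [-13, 0, 0], [-17, 0, 0], [-19, 0, 0], [-19, 32.5, -34.9], [-19, 32.5, -34.9], [-19, 32.5, -34.9], [-19, 32.5, -34.9], [-19, 32.5, -34.9], [-19, 32.5, -34.9], [-19, 32.5, -34.9], [-19, 32.5, -34.9], [-19, 32.5, -34.9], [-19, 32.5, -34.9], [-19, 32.5, -34.9], [-19, 32.5, -34.9], [-19, 32.5, -34.9], [-19, 32.5, -34.9]]' --turn '[[0, 0, 0], [0, 0, 0], [0, 0, 0], [0, 0, 0], [0, 0, 0], [0, 0, 0], [0.037, 0, 0], [0.037, 0, 0], [0.037, 0, 0], [0.037, 0, 0], [0.037, 0, 0], [0.037, 0, 0], [0.037, 0, 0], [0.037, 0, 0], [0.037, 0, 0], [0.037, 0, 0], [0.037, 0, 0], [0.037, 0, 0], [0.037, 0, 0], [0.037, 0, 0]]' --grip '[140, 140, 140, 140, 140, 140, 140, 140, 140, 140, 140, 140, 140, 140, 140, 140, 140, 140, 140, 140]'

```text
time_s: 6.98
ee_pos: [488.0, 318.8, 198.7]
ee_rot: [-102.9, 89.9, -134.7]
force: [-0.1, -1.5, -2.3]
gripper_width: 53.1
```

```bash
python3 - <<'E'
from plan import *
pc=np.array([629.513,-137.377,9.976]);R0=Rdown(60.1);pc=pc+R0@np.array([-190,325,-349.])
env.grab_frame("top");s,p,R=meas();print(s["time_s"],p,yawof(R),R[:,0].round(4),s["gripper_width"],s["force"],"cmd",pc)
o=[]
for n in("scene","top"):
    im,d=env.grab_frame(n);np.savez(f"pics/c1{n}.npz",p=im);
    u=proj(n,[488,318,150])[0].astype(int);o.append(cv2.resize(im[u[1]-45:u[1]+45,u[0]-45:u[0]+45],(400,400)))
cv2.imwrite("pics/p3.png",np.hstack(o)[:,:,::-1])
E
```

```text
7.0333 [488.5073738  317.79137403 198.96108738] 58.034869577325516 [-0.0015 -0.0018 -1.    ] 52.81921782125687 [-0.44979997  0.34128637 -2.1532714 ] cmd [488.97455004 318.33666458 199.976     ]
```

View pics/p3.png

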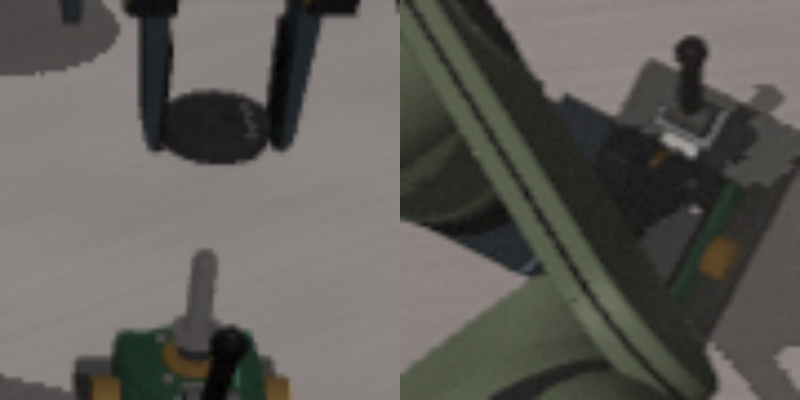

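```bash
python3 - <<'E'
from plan import *
im=np.load("pics/c1scene.npz")["p"]
u0,v0=proj("scene",[488,318,170])[0].astype(int)-40
k=8
big=cv2.resize(im[v0:v0+75,u0:u0+75],None,fx=k,fy=k,interpolation=cv2.INTER_CUBIC)
big=np.clip(big.astype(float)*1.8,0,255).astype(np.uint8)
def dr(P,c): cv2.polylines(big,[np.round((proj("scene",P)-[u0,v0]+.5)*k).astype(np.int32)],True,c,1)
x,y,z=488.5,317.8,188.6
for r in(27,9):
    dr(circ(x,y,z+12,r),(255,0,0));dr(circ(x,y,z,r),(0,255,0))
dr(circ(488.7,318.8,121,4.5),(255,255,0));dr(circ(488.7,318.8,116,6.5),(255,255,0))
dr(circ(488.7,318.8,75,14),(255,255,0))
cv2.imwrite("pics/p4.png",big[:,:,::-1])
E
```

```text
(no output)
```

View pics/p4.png

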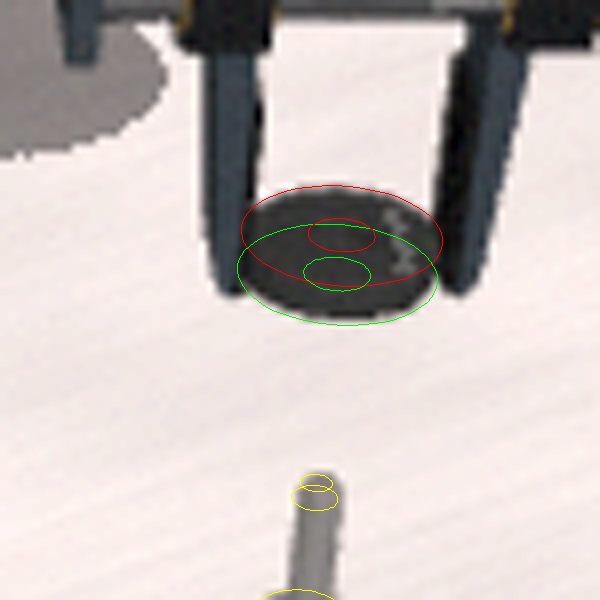

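```bash
python3 - <<'E'
from plan import *
pc=np.array([488.975,318.337,199.976]);R=Rdown(58.0-.02)
for z in(122,110,87): print(plan(pc,R,[489.2,319.2,z]))
E
```

```text
(array([ 7.798,  0.085, -0.027]), array([0., 0., 0.]))
(array([ 8.998,  0.085, -0.027]), array([0., 0., 0.]))
(array([11.298,  0.085, -0.027]), array([0., 0., 0.]))
```

arm_command --slide '[[1, 0.08, -0.02], [3, 0.08, -0.02], [5, 0.08, -0.02], [6, 0.08, -0.02], [6.6, 0.08, -0.02], [7, 0.08, -0.02], [7.4, 0.08, -0.02], [7.8, 0.08, -0.02], [8.2, 0.08, -0.02], [8.2, 0.08, -0.02], [8.2, 0.08, -0.02], [8.2, 0.08, -0.02]]' --turn '[[0, 0, 0], [0, 0, 0], [0, 0, 0], [0, 0, 0], [0, 0, 0], [0, 0, 0], [0, 0, 0], [0, 0, 0], [0, 0, 0], [0, 0, 0], [0, 0, 0], [0, 0, 0]]' --grip '[140, 140, 140, 140, 140, 140, 140, 140, 140, 140, 140, 140]'

```text
time_s: 8.13
ee_pos: [489.4, 319.3, 118.3]
ee_rot: [67.3, 89.9, 35.3]
force: [0.4, -0.1, -3.0]
gripper_width: 52.9
```

```bash
cat > look.py <<'E'
import sys
from plan import *
name=sys.argv[1];s,p,R=meas();print(s["time_s"],p.round(2),yawof(R).round(2),R[:,0].round(4),s["gripper_width"],"F",s["force"].round(2),"T",s["torque"].round(3))
im,d=env.grab_frame("scene");np.savez(f"pics/{name}.npz",p=im)
c=eval(sys.argv[2]) if len(sys.argv)>2 else [488,318,90]
h=int(sys.argv[3]) if len(sys.argv)>3 else 45
u=np.clip(proj("scene",c)[0].astype(int),h,None);cv2.imwrite(f"pics/{name}.png",np.clip(cv2.resize(im[u[1]-h:u[1]+h,u[0]-h:u[0]+h],(560,560),interpolation=cv2.INTER_CUBIC)*1.5,0,255)[:,:,::-1])
E
python3 look.py p5
```

```text
8.1333 [489.42 319.32 118.34] 57.99 [ 7.e-04  5.e-04 -1.e+00] 52.939901361642846 F [ 0.39 -0.07 -3.02] T [-0.016 -0.012 -0.003][ WARN:0@1.689] global loadsave.cpp:1063 imwrite_ Unsupported depth image for selected encoder is fallbacked to CV_8U.
```

View pics/p5.png

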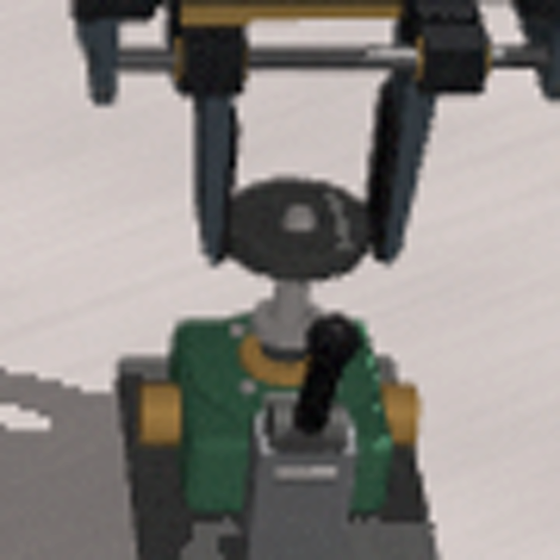

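arm_command --slide '[[0.6, 0, 0], [1.2, 0, 0], [1.8, 0, 0], [2.4, 0, 0], [2.8, 0, 0], [3.1, 0, 0], [3.15, 0, 0], [3.15, 0, 0], [3.15, 0, 0], [3.15, 0, 0], [3.15, 0, 0], [3.15, 0, 0], [3.15, 0, 0], [3.15, 0, 0]]' --turn '[[0, 0, 0], [0, 0, 0], [0, 0, 0], [0, 0, 0], [0, 0, 0], [0, 0, 0], [0, 0, 0], [0, 0, 0], [0, 0, 0], [0, 0, 0], [0, 0, 0], [0, 0, 0], [0, 0, 0], [0, 0, 0]]' --grip '[140, 140, 140, 140, 140, 140, 140, 140, 140, 90, 70, 70, 70, 70]'

```text
time_s: 9.35
ee_pos: [489.4, 319.2, 86.8]
ee_rot: [68.9, 90.0, 36.9]
force: [-0.0, -0.4, -0.0]
gripper_width: 66.0
```

```bash
python3 look.py p6
```

```text
9.35 [489.36 319.24  86.79] 57.99 [ 6.e-04  4.e-04 -1.e+00] 66.0169597933422 F [-0.05 -0.43 -0.03] T [-0.036  0.018 -0.05 ][ WARN:0@1.605] global loadsave.cpp:1063 imwrite_ Unsupported depth image for selected encoder is fallbacked to CV_8U.
```

View pics/p6.png

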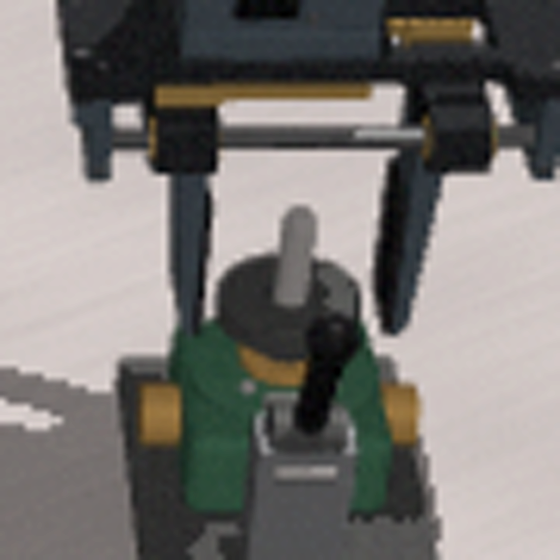

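```bash
python3 - <<'E'
from plan import *
pc=np.array([489.229,319.121,86.476]);R=Rdown(57.98)
print(plan(pc,R,[624.75,158.7,200],105),plan(pc,R,[624.75,158.7,100],105))
E
```

```text
(array([-11.352,  -6.416,  19.996]), array([-0.8207,  0.    ,  0.    ])) (array([-1.352, -6.416, 19.996]), array([-0.8207,  0.    ,  0.    ]))
```

arm_command --slide '[[-3, 0, 0], [-7, 0, 0], [-11, 0, 0], [-11.4, 0, 0], [-11.4, -6.4, 20], [-11.4, -6.4, 20], [-11.4, -6.4, 20], [-11.4, -6.4, 20], [-11.4, -6.4, 20], [-11.4, -6.4, 20], [-11.4, -6.4, 20], [-8, -6.4, 20], [-5, -6.4, 20], [-1.4, -6.4, 20], [-1.4, -6.4, 20], [-1.4, -6.4, 20], [-1.4, -6.4, 20], [-1.4, -6.4, 20]]' --turn '[[0, 0, 0], [0, 0, 0], [0, 0, 0], [0, 0, 0], [-0.82, 0, 0], [-0.82, 0, 0], [-0.82, 0, 0], [-0.82, 0, 0], [-0.82, 0, 0], [-0.82, 0, 0], [-0.82, 0, 0], [-0.82, 0, 0], [-0.82, 0, 0], [-0.82, 0, 0], [-0.82, 0, 0], [-0.82, 0, 0], [-0.82, 0, 0], [-0.82, 0, 0]]' --grip '[70, 70, 70, 70, 98, 98, 98, 98, 98, 98, 98, 98, 98, 98, 98, 98, 98, 98]'

```text
time_s: 10.9
ee_pos: [626.6, 159.3, 103.2]
ee_rot: [-1.0, 89.7, 14.0]
force: [1.6, -0.5, 0.0]
gripper_width: 56.2
```

```bash
python3 look.py p7 "[600,150,40]" 60; python3 - <<'E'
from plan import *
pc=np.array([489.229,319.121,86.476]);R=Rdown(57.98);pc=pc+R@np.array([-14,-64,200.]);R=R@Ro.from_rotvec([-.82,0,0]).as_matrix()
print(pc,yawof(R),plan(pc,R,[624.75,158.7,9.9]))
im=np.load("pics/p7.npz")["p"];a,f=fitring("scene",im,624.7,158.7,44);print(a,f)
E
```

```text
10.9 [626.58 159.32 103.17] 104.97 [ 0.0048  0.0012 -1.    ] 56.192706455678255 F [ 1.56 -0.51  0.03] T [0.046 0.077 0.01 ]
[624.86783713 158.81471235 100.476     ] 104.96253920072749 (array([ 9.058e+00, -8.000e-03, -1.400e-02]), array([0., 0., 0.]))
[624.37398834 159.71671219] 18.872711181640625[ WARN:0@1.864] global loadsave.cpp:1063 imwrite_ Unsupported depth image for selected encoder is fallbacked to CV_8U.
```

View pics/p7.png

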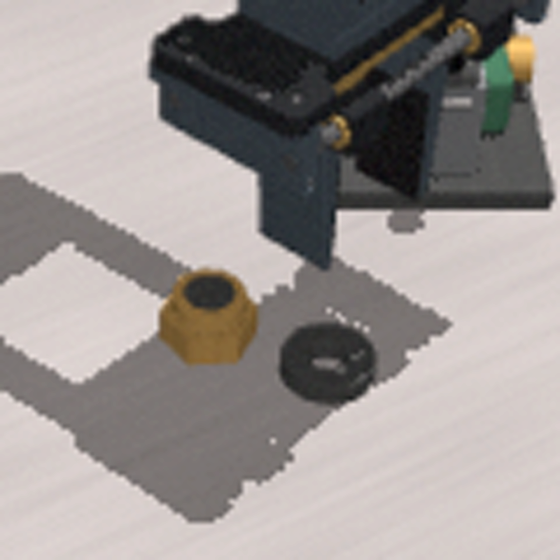

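arm_command --slide '[[0, 0, 0], [0, 0, 0], [3, 0, 0], [6, 0, 0], [8, 0, 0], [9.05, 0, 0], [9.05, 0, 0], [9.05, 0, 0], [9.05, 0, 0], [9.05, 0, 0], [9.05, 0, 0], [9.05, 0, 0], [9.05, 0, 0], [9.05, 0, 0], [9.05, 0, 0], [9.05, 0, 0]]' --turn '[[0, 0, 0], [0, 0, 0], [0, 0, 0], [0, 0, 0], [0, 0, 0], [0, 0, 0], [0, 0, 0], [0, 0, 0], [0, 0, 0], [0, 0, 0], [0, 0, 0], [0, 0, 0], [0, 0, 0], [0, 0, 0], [0, 0, 0], [0, 0, 0]]' --grip '[98, 98, 98, 98, 98, 98, 98, 98, 98, 170, 170, 170, 170, 170, 170, 170]' --newtons 25

```text
time_s: 12.28
ee_pos: [625.2, 158.9, 10.4]
ee_rot: [7.3, 89.9, 22.3]
force: [-0.9, 0.7, 3.7]
gripper_width: 42.5
```

```bash
python3 look.py p8 "[600,150,40]" 60; python3 - <<'E'
from plan import *
pc=np.array([624.868,158.815,9.976]);R=Rdown(104.963)
print(plan(pc,R,[489.2,319.1,200],58))
E
```

```text
12.2833 [625.15 158.95  10.44] 104.97 [ 8.e-04  3.e-04 -1.e+00] 42.49688388841138 F [-0.9   0.69  3.66] T [ 0.125  0.082 -0.033]
(array([-19.002,  18.988,  -8.968]), array([0.8197, 0.    , 0.    ]))[ WARN:0@2.063] global loadsave.cpp:1063 imwrite_ Unsupported depth image for selected encoder is fallbacked to CV_8U.
```

View pics/p8.png

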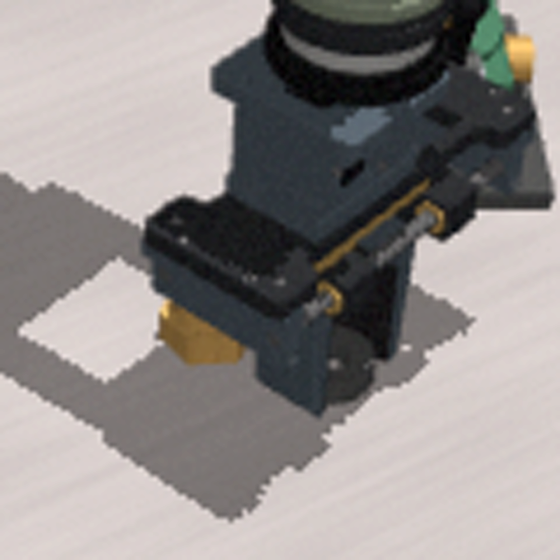

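arm_command --slide '[[-2, 0, 0], [-5, 0, 0], [-9, 0, 0], [-13, 0, 0], [-17, 0, 0], [-19, 0, 0], [-19, 19, -8.97], [-19, 19, -8.97], [-19, 19, -8.97], [-19, 19, -8.97], [-19, 19, -8.97], [-19, 19, -8.97], [-19, 19, -8.97], [-19, 19, -8.97], [-19, 19, -8.97], [-19, 19, -8.97], [-19, 19, -8.97], [-19, 19, -8.97], [-19, 19, -8.97]]' --turn '[[0, 0, 0], [0, 0, 0], [0, 0, 0], [0, 0, 0], [0, 0, 0], [0, 0, 0], [0.82, 0, 0], [0.82, 0, 0], [0.82, 0, 0], [0.82, 0, 0], [0.82, 0, 0], [0.82, 0, 0], [0.82, 0, 0], [0.82, 0, 0], [0.82, 0, 0], [0.82, 0, 0], [0.82, 0, 0], [0.82, 0, 0], [0.82, 0, 0]]' --grip '[170, 170, 170, 170, 170, 170, 170, 170, 170, 170, 170, 170, 170, 170, 170, 170, 170, 170, 170]'

```text
time_s: 13.92
ee_pos: [489.4, 318.8, 199.8]
ee_rot: [-145.9, 90.0, -177.9]
force: [-0.3, 0.3, -0.7]
gripper_width: 42.4
```

```bash
python3 look.py p9 "[489,319,130]"; python3 - <<'E'
from plan import *
pc=np.array([624.868,158.815,9.976]);R=Rdown(104.963)
pc=pc+R@np.array([-190,190,-89.7]);R=R@Ro.from_rotvec([.82,0,0]).as_matrix()
print(pc,yawof(R),plan(pc,R,[489.2,319.2,116]))
s,p,_=meas()
im=np.load("pics/p9.npz")["p"];u0,v0=proj("scene",[489,319,160])[0].astype(int)-40
k=8;big=np.clip(cv2.resize(im[v0:v0+75,u0:u0+75],None,fx=k,fy=k,interpolation=cv2.INTER_CUBIC)*1.8,0,255).astype(np.uint8)
def dr(P,c): cv2.polylines(big,[np.round((proj("scene",P)-[u0,v0]+.5)*k).astype(np.int32)],True,c,1)
for r in(22,9):
    dr(circ(*p[:2],p[2]+1.6,r),(255,0,0));dr(circ(*p[:2],p[2]-10.4,r),(0,255,0))
cv2.imwrite("pics/p9b.png",big[:,:,::-1])
E
```

```text
13.9167 [489.44 318.78 199.85] 57.97 [-1.e-04 -0.e+00 -1.e+00] 42.40029057653827 F [-0.27  0.27 -0.67] T [-0.05   0.041  0.052]
[489.1523867  319.21251341 199.976     ] 57.98046079927248 (array([8.398e+00, 1.000e-03, 5.000e-03]), array([0., 0., 0.]))[ WARN:0@1.744] global loadsave.cpp:1063 imwrite_ Unsupported depth image for selected encoder is fallbacked to CV_8U.
```

View pics/p9b.png

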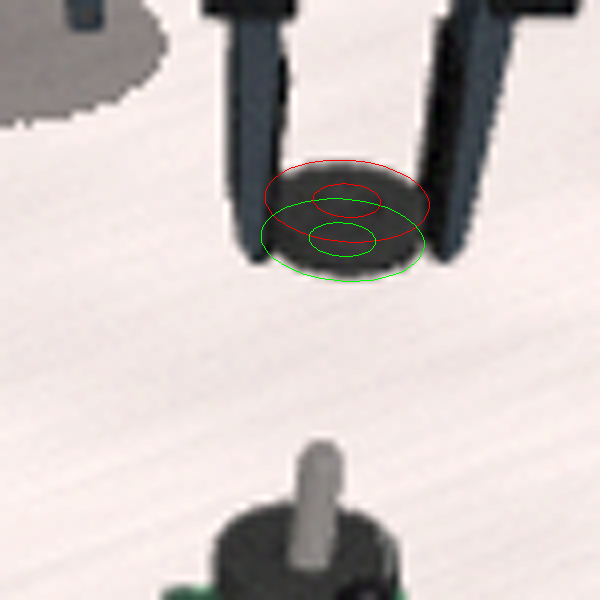

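arm_command --slide '[[2, 0, 0], [4, 0, 0], [5.5, 0, 0], [6.2, 0, 0], [6.8, 0, 0], [7.3, 0, 0], [7.8, 0, 0], [8.2, 0, 0], [8.2, 0, 0], [8.2, 0, 0], [8.2, 0, 0]]' --turn '[[0, 0, 0], [0, 0, 0], [0, 0, 0], [0, 0, 0], [0, 0, 0], [0, 0, 0], [0, 0, 0], [0, 0, 0], [0, 0, 0], [0, 0, 0], [0, 0, 0]]' --grip '[170, 170, 170, 170, 170, 170, 170, 170, 170, 170, 170]'

```text
time_s: 14.88
ee_pos: [489.4, 319.4, 118.4]
ee_rot: [68.4, 89.9, 36.4]
force: [0.2, -0.1, -0.9]
gripper_width: 42.3
```

```bash
python3 look.py p10 2>/dev/null
```

```text
14.8833 [489.39 319.41 118.42] 57.99 [ 8.e-04  6.e-04 -1.e+00] 42.34047727293902 F [ 0.16 -0.07 -0.9 ] T [-0.056 -0.015 -0.032]
```

View pics/p10.png

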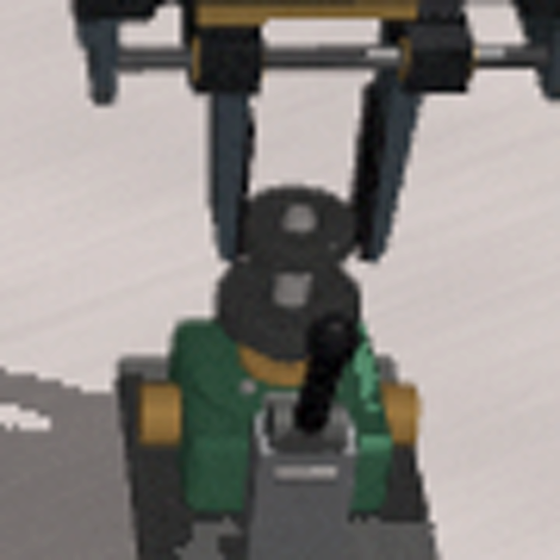

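arm_command --slide '[[0.5, 0, 0], [1, 0, 0], [1.5, 0, 0], [1.9, 0, 0], [2.0, 0, 0], [2.0, 0, 0], [2.0, 0, 0], [2.0, 0, 0], [2.0, 0, 0], [2.0, 0, 0], [2.0, 0, 0], [2.0, 0, 0], [2.0, 0, 0]]' --turn '[[0, 0, 0], [0, 0, 0], [0, 0, 0], [0, 0, 0], [0, 0, 0], [0, 0, 0], [0, 0, 0], [0, 0, 0], [0, 0, 0], [0, 0, 0], [0, 0, 0], [0, 0, 0], [0, 0, 0]]' --grip '[170, 170, 170, 170, 170, 170, 170, 170, 110, 98, 98, 98, 98]'

```text
time_s: 16.02
ee_pos: [489.2, 319.2, 98.1]
ee_rot: [69.2, 90.0, 37.2]
force: [-1.2, 0.4, 0.2]
gripper_width: 56.3
```

```bash
python3 look.py p11 2>/dev/null; python3 - <<'E'
from plan import *
pc=np.array([489.152,319.213,199.976-102]);R=Rdown(57.98)
print(plan(pc,R,[488,100,200],0),plan(pc,R,[489,-150,200],0),plan(pc,R,[518.45,-394.8,100],0))
E
```

```text
16.0167 [489.21 319.24  98.09] 57.98 [ 3.e-04  2.e-04 -1.e+00] 56.277141980119104 F [-1.21  0.43  0.19] T [-0.018 -0.001 -0.045]
(array([-10.202, -18.647,  11.525]), array([1.0119, 0.    , 0.    ])) (array([-10.202, -39.791,  24.866]), array([1.0119, 0.    , 0.    ])) (array([ -0.202, -58.985,  40.342]), array([1.0119, 0.    , 0.    ]))
```

View pics/p11.png

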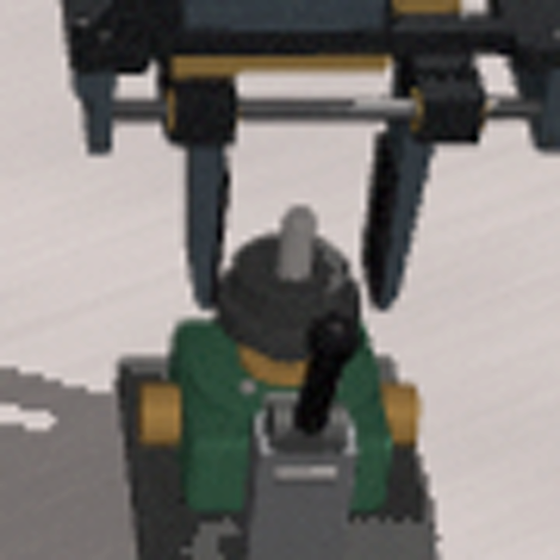

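arm_command --slide '[[-3, 0, 0], [-7, 0, 0], [-10.2, 0, 0], [-10.2, 0, 0], [-10.2, -40, 25], [-10.2, -40, 25], [-10.2, -40, 25], [-10.2, -40, 25], [-10.2, -40, 25], [-10.2, -40, 25], [-10.2, -40, 25], [-10.2, -40, 25], [-10.2, -40, 25], [-10.2, -40, 25], [-10.2, -40, 25], [-10.2, -40, 25], [-10.2, -40, 25], [-10.2, -40, 25], [-10.2, -40, 25]]' --turn '[[0, 0, 0], [0, 0, 0], [0, 0, 0], [0, 0, 0], [1.01, 0, 0], [1.01, 0, 0], [1.01, 0, 0], [1.01, 0, 0], [1.01, 0, 0], [1.01, 0, 0], [1.01, 0, 0], [1.01, 0, 0], [1.01, 0, 0], [1.01, 0, 0], [1.01, 0, 0], [1.01, 0, 0], [1.01, 0, 0], [1.01, 0, 0], [1.01, 0, 0]]' --grip '[98, 98, 98, 98, 125, 125, 125, 125, 125, 125, 125, 125, 125, 125, 125, 125, 125, 125, 125]'

```text
time_s: 17.65
ee_pos: [488.9, -151.3, 199.7]
ee_rot: [-153.5, 89.9, 116.7]
force: [-0.0, -0.0, -0.7]
gripper_width: 46.7
```

```bash
python3 - <<'E'
from plan import *
pc=np.array([489.152,319.213,97.976]);R=Rdown(57.98);pc=pc+R@np.array([-102,-400,250.]);R=R@Ro.from_rotvec([1.01,0,0]).as_matrix()
s,p,Rm=meas();print(p,yawof(Rm),s["gripper_width"],"cmd",pc,yawof(R))
print(plan(pc,R,[518.45,-394.8,100],0))
im,d=env.grab_frame("top");
for z in (0,):
  for n in("top",): print(fitring(n,im,518.4,-394.8,34))
im,d=env.grab_frame("scene");print(fitring("scene",im,518.4,-394.8,34))
E
```

```text
[ 488.87129097 -151.26290424  199.65149775] 0.15274119633265987 46.66341711841015 cmd [ 489.03166431 -152.48604125  199.976     ] 0.11126269178684275
(array([ 9.998,  2.895, 24.237]), array([0.0019, 0.    , 0.    ]))
(array([ 518.36715546, -394.07370071]), np.float64(55.491676330566406))
(array([ 518.7859551 , -394.38055639]), np.float64(25.51414680480957))
```

arm_command --slide '[[0, 2.9, 24.2], [0, 2.9, 24.2], [0, 2.9, 24.2], [0, 2.9, 24.2], [0, 2.9, 24.2], [0, 2.9, 24.2], [0, 2.9, 24.2], [3, 2.9, 24.2], [6, 2.9, 24.2], [10, 2.9, 24.2], [10, 2.9, 24.2], [10, 2.9, 24.2], [10, 2.9, 24.2], [10, 2.9, 24.2]]' --turn '[[0, 0, 0], [0, 0, 0], [0, 0, 0], [0, 0, 0], [0, 0, 0], [0, 0, 0], [0, 0, 0], [0, 0, 0], [0, 0, 0], [0, 0, 0], [0, 0, 0], [0, 0, 0], [0, 0, 0], [0, 0, 0]]' --grip '[125, 125, 125, 125, 125, 125, 125, 125, 125, 125, 125, 125, 125, 125]'

```text
time_s: 18.92
ee_pos: [520.3, -394.9, 102.9]
ee_rot: [53.2, 89.7, -36.6]
force: [0.6, 0.5, -0.1]
gripper_width: 46.3
```

```bash
python3 look.py p12 "[520,-370,30]" 60 2>/dev/null; python3 - <<'E'
from plan import *
pc=np.array([489.032,-152.486,199.976]);R=Rdown(.111);pc=pc+R@np.array([100,29,242.]);print(pc)
E
```

```text
18.9167 [ 520.31 -394.9   102.92] 0.17 [ 0.0041 -0.0031 -1.    ] 46.313538543339845 F [ 0.64  0.46 -0.13] T [-0.14   0.038 -0.008]
[ 518.50077563 -394.42936375   99.976     ]
```

View pics/p12.png

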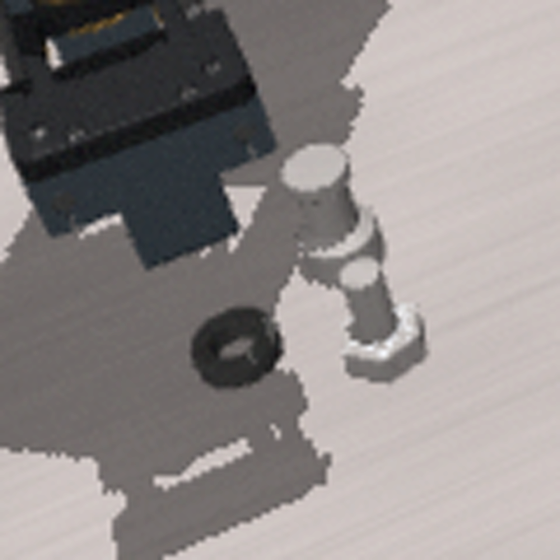

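arm_command --slide '[[0, 0, 0], [0, 0, 0], [0, 0, 0], [3, 0, 0], [6, 0, 0], [8, 0, 0], [9, 0, 0], [9, 0, 0], [9, 0, 0], [9, 0, 0], [9, 0, 0], [9, 0, 0], [9, 0, 0], [9, 0, 0], [9, 0, 0], [9, 0, 0], [9, 0, 0]]' --turn '[[0, 0, 0], [0, 0, 0], [0, 0, 0], [0, 0, 0], [0, 0, 0], [0, 0, 0], [0, 0, 0], [0, 0, 0], [0, 0, 0], [0, 0, 0], [0, 0, 0], [0, 0, 0], [0, 0, 0], [0, 0, 0], [0, 0, 0], [0, 0, 0], [0, 0, 0]]' --grip '[125, 125, 125, 125, 125, 125, 125, 125, 125, 125, 200, 200, 200, 200, 200, 200, 200]' --newtons 20

```text
time_s: 20.38
ee_pos: [518.8, -394.6, 10.3]
ee_rot: [58.1, 90.0, -31.8]
force: [-0.6, 0.1, 3.3]
gripper_width: 33.0
```

```bash
python3 look.py p13 "[520,-370,30]" 60 2>/dev/null; python3 - <<'E'
from plan import *
pc=np.array([518.5,-394.43,9.976]);R=Rdown(.111)
print(plan(pc,R,[489,-50,200],30),plan(pc,R,[489.2,319.2,200],58))
E
```

```text
20.3833 [ 518.75 -394.61   10.27] 0.11 [ 6.e-04 -4.e-04 -1.e+00] 33.02876910555258 F [-0.57  0.11  3.3 ] T [-0.122  0.091  0.08 ]
(array([-19.002,  -2.883, -34.449]), array([-0.5217,  0.    ,  0.    ])) (array([-19.002,  -2.792, -71.369]), array([-1.0104,  0.    ,  0.    ]))
```

View pics/p13.png

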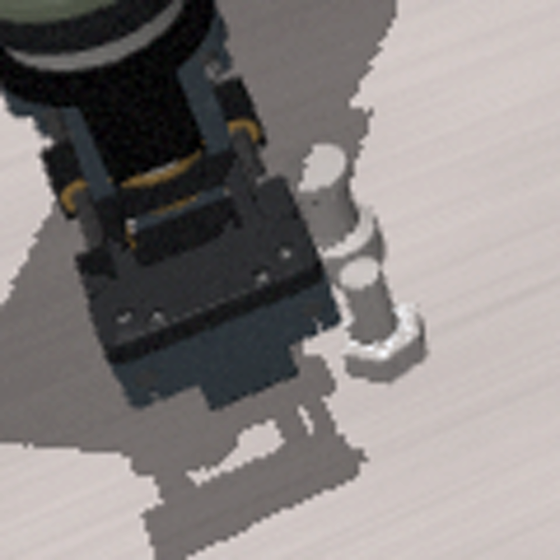

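arm_command --slide '[[-2, 0, 0], [-5, 0, 0], [-9, 0, 0], [-13, 0, 0], [-17, 0, 0], [-19, 0, 0], [-19, 0, 0], [-19, -2.9, -34.4], [-19, -2.9, -34.4], [-19, -2.9, -34.4], [-19, -2.9, -34.4], [-19, -2.9, -34.4], [-19, -2.9, -34.4], [-19, -2.9, -34.4], [-19, -2.9, -34.4], [-19, -2.9, -34.4], [-19, -2.9, -34.4], [-19, -2.9, -34.4]]' --turn '[[0, 0, 0], [0, 0, 0], [0, 0, 0], [0, 0, 0], [0, 0, 0], [0, 0, 0], [0, 0, 0], [-0.52, 0, 0], [-0.52, 0, 0], [-0.52, 0, 0], [-0.52, 0, 0], [-0.52, 0, 0], [-0.52, 0, 0], [-0.52, 0, 0], [-0.52, 0, 0], [-0.52, 0, 0], [-0.52, 0, 0], [-0.52, 0, 0]]' --grip '[200, 200, 200, 200, 200, 200, 200, 200, 200, 200, 200, 200, 200, 200, 200, 200, 200, 200]'

```text
time_s: 21.93
ee_pos: [488.4, -50.3, 199.0]
ee_rot: [-104.5, 89.9, -164.5]
force: [-0.5, -0.2, -0.2]
gripper_width: 33.4
```

```bash
python3 - <<'E'
from plan import *
pc=np.array([518.5,-394.43,9.976]);R=Rdown(.111);pc=pc+R@np.array([-190,-29,-344.]);R=R@Ro.from_rotvec([-.52,0,0]).as_matrix()
s,p,Rm=meas();print(p,yawof(Rm),s["gripper_width"],"cmd",pc,yawof(R))
print(plan(pc,R,[489.2,319.2,200],58))
E
```

```text
[488.38751925 -50.25586878 199.00954217] 30.020803342321763 33.44552255608503 cmd [488.83361832 -50.48682766 199.976     ] 29.904805346802814
(array([-2.0000e-03,  1.8463e+01, -3.2028e+01]), array([-0.4904,  0.    ,  0.    ]))
```

arm_command --slide '[[0, 18.46, -32.03], [0, 18.46, -32.03], [0, 18.46, -32.03], [0, 18.46, -32.03], [0, 18.46, -32.03], [0, 18.46, -32.03], [0, 18.46, -32.03], [0, 18.46, -32.03], [0, 18.46, -32.03], [0, 18.46, -32.03], [0, 18.46, -32.03], [0, 18.46, -32.03], [0, 18.46, -32.03], [0, 18.46, -32.03], [0, 18.46, -32.03], [0, 18.46, -32.03]]' --turn '[[-0.49, 0, 0], [-0.49, 0, 0], [-0.49, 0, 0], [-0.49, 0, 0], [-0.49, 0, 0], [-0.49, 0, 0], [-0.49, 0, 0], [-0.49, 0, 0], [-0.49, 0, 0], [-0.49, 0, 0], [-0.49, 0, 0], [-0.49, 0, 0], [-0.49, 0, 0], [-0.49, 0, 0], [-0.49, 0, 0], [-0.49, 0, 0]]' --grip '[200, 200, 200, 200, 200, 200, 200, 200, 200, 200, 200, 200, 200, 200, 200, 200]'

```text
time_s: 23.27
ee_pos: [489.4, 318.2, 200.2]
ee_rot: [65.0, 90.0, 32.9]
force: [0.0, -0.5, -0.2]
gripper_width: 33.2
```

```bash
python3 look.py p14 "[489,319,130]" 2>/dev/null; python3 - <<'E'
from plan import *
s,p,_=meas()
im=np.load("pics/p14.npz")["p"];u0,v0=proj("scene",[489,319,160])[0].astype(int)-40
k=8;big=np.clip(cv2.resize(im[v0:v0+75,u0:u0+75],None,fx=k,fy=k,interpolation=cv2.INTER_CUBIC)*1.8,0,255).astype(np.uint8)
def dr(P,c): cv2.polylines(big,[np.round((proj("scene",P)-[u0,v0]+.5)*k).astype(np.int32)],True,c,1)
for r in(17,9):
    dr(circ(*p[:2],p[2]+1.7,r),(255,0,0));dr(circ(*p[:2],p[2]-10.3,r),(0,255,0))
cv2.imwrite("pics/p14b.png",big[:,:,::-1])
E
```

```text
23.2667 [489.44 318.24 200.2 ] 57.9 [ 3.e-04  2.e-04 -1.e+00] 33.16324393587888 F [ 0.03 -0.48 -0.23] T [-0.021  0.01  -0.041]
```

View pics/p14b.png

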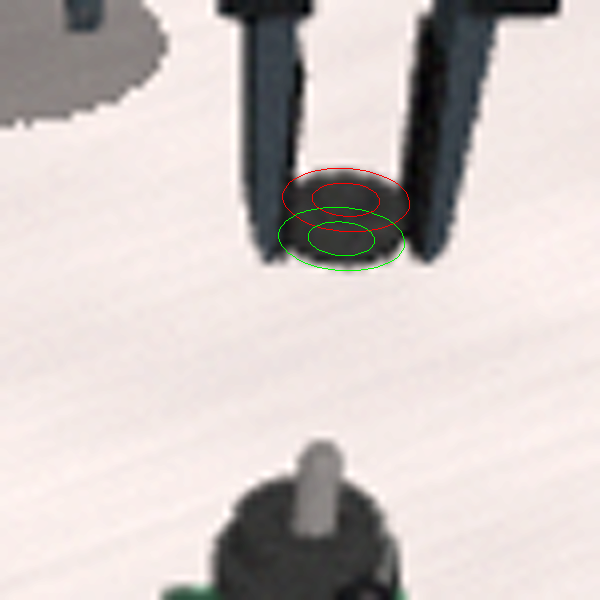

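arm_command --slide '[[2, 0, 0], [4, 0, 0], [5.5, 0, 0], [6.2, 0, 0], [6.8, 0, 0], [7.3, 0, 0], [7.8, 0, 0], [8.2, 0, 0], [8.6, 0, 0], [8.9, 0, 0], [8.97, 0, 0], [8.97, 0, 0], [8.97, 0, 0]]' --turn '[[0, 0, 0], [0, 0, 0], [0, 0, 0], [0, 0, 0], [0, 0, 0], [0, 0, 0], [0, 0, 0], [0, 0, 0], [0, 0, 0], [0, 0, 0], [0, 0, 0], [0, 0, 0], [0, 0, 0]]' --grip '[200, 200, 200, 200, 200, 200, 200, 200, 200, 200, 200, 200, 200]'

```text
time_s: 24.4
ee_pos: [489.3, 319.3, 110.5]
ee_rot: [73.8, 90.0, 41.8]
force: [0.7, 0.0, -0.2]
gripper_width: 34.0
```

```bash
python3 look.py p15 2>/dev/null
```

```text
24.4 [489.27 319.31 110.47] 57.98 [ 4.e-04  3.e-04 -1.e+00] 33.972554909428524 F [ 0.67  0.02 -0.19] T [-0.077 -0.031  0.004]
```

View pics/p15.png

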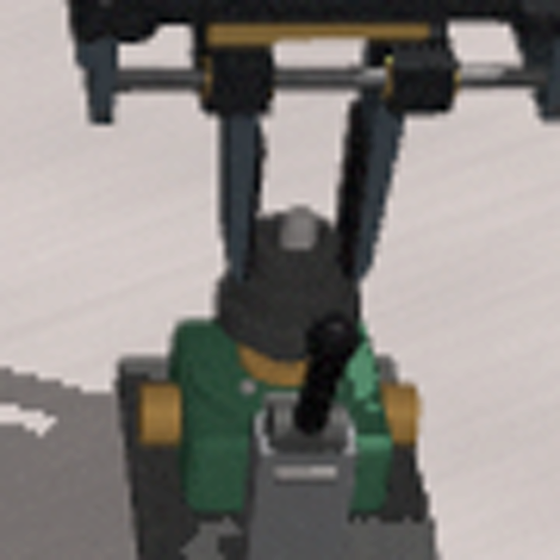

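arm_command --slide '[[0, 0, 0], [0, 0, 0], [0, 0, 0], [0, 0, 0], [0, 0, 0], [0, 0, 0], [-1, 0, 0], [-2, 0, 0], [-4, 0, 0], [-4, 0, 0], [-4, 0, 0], [-4, 0, 0], [-4, 0, 0], [-4, 0, 0], [-4, 0, 0], [-4, 0, 0]]' --turn '[[0, 0, 0], [0, 0, 0], [0, 0, 0], [0, 0, 0], [0, 0, 0], [0, 0, 0], [0, 0, 0], [0, 0, 0], [0, 0, 0], [0, 0, 0], [0, 0, 0], [0, 0, 0], [0, 0, 0], [0, 0, 0], [0, 0, 0], [0, 0, 0]]' --grip '[150, 130, 125, 125, 125, 125, 125, 125, 125, 255, 255, 255, 255, 255, 255, 255]'

```text
time_s: 25.78
ee_pos: [488.9, 319.1, 149.7]
ee_rot: [-121.1, 89.9, -153.1]
force: [0.8, -0.1, -0.0]
gripper_width: 2.7
```

```bash
python3 look.py p16 2>/dev/null
```

```text
25.7833 [488.93 319.09 149.75] 57.98 [-8.e-04 -4.e-04 -1.e+00] 2.683721607666426 F [ 0.76 -0.07 -0.01] T [-0.038  0.036  0.007]
```

View pics/p16.png

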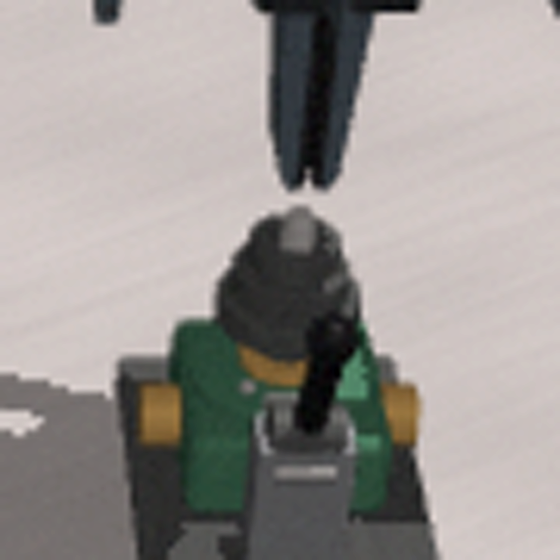

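arm_command --slide '[[0, 0, 0], [0.8, 0, 0], [1.5, 0, 0], [2.0, 0, 0], [2.2, 0, 0], [2.4, 0, 0], [2.6, 0, 0], [2.7, 0, 0], [2.7, 0, 0], [2.7, 0, 0]]' --turn '[[0, 0, 0], [0, 0, 0], [0, 0, 0], [0, 0, 0], [0, 0, 0], [0, 0, 0], [0, 0, 0], [0, 0, 0], [0, 0, 0], [0, 0, 0]]' --grip '[255, 255, 255, 255, 255, 255, 255, 255, 255, 255]'

```text
time_s: 26.67
ee_pos: [488.8, 319.0, 124.0]
ee_rot: [-117.0, 90.0, -149.0]
force: [-2.1, -1.6, 7.1]
gripper_width: 0.5
```

```bash
python3 look.py p17 2>/dev/null
```

```text
26.6667 [488.75 318.95 124.03] 57.98 [-5.e-04 -3.e-04 -1.e+00] 0.49670301219923146 F [-2.1  -1.61  7.12] T [-0.352  0.444 -0.051]
```

View pics/p17.png

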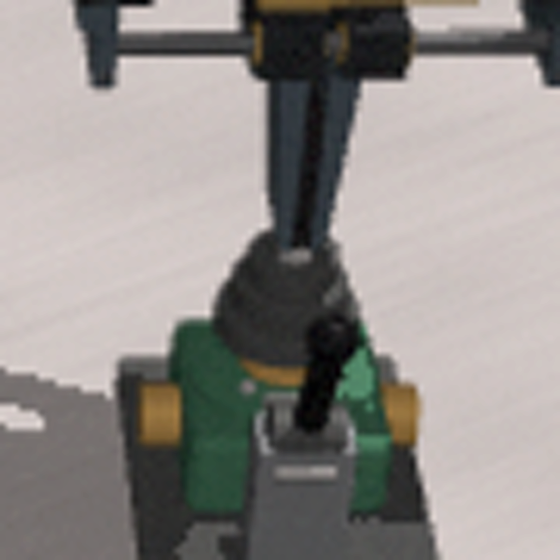

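arm_command --slide '[[0.1, 0, 0], [0.2, 0, 0], [0.3, 0, 0], [0.4, 0, 0], [0.4, 0, 0], [0.4, 0, 0]]' --turn '[[0, 0, 0], [0, 0, 0], [0, 0, 0], [0, 0, 0], [0, 0, 0], [0, 0, 0]]' --grip '[255, 255, 255, 255, 255, 255]'

```text
time_s: 27.22
ee_pos: [488.8, 319.0, 121.1]
ee_rot: [85.7, 90.0, 53.7]
force: [-3.3, -2.7, 10.8]
gripper_width: 0.6
```

```bash
python3 look.py p18 2>/dev/null
```

```text
27.2167 [488.82 319.   121.07] 57.98 [ 1.e-04  1.e-04 -1.e+00] 0.5838864135052073 F [-3.35 -2.71 10.81] T [-0.46   0.688  0.   ]
```

arm_command --slide '[[0.1, 0, 0], [0.15, 0, 0], [0.15, 0, 0], [0.15, 0, 0], [0.15, 0, 0], [0.15, 0, 0]]' --turn '[[0, 0, 0], [0, 0, 0], [0, 0, 0], [0, 0, 0], [0, 0, 0], [0, 0, 0]]' --grip '[255, 255, 255, 255, 255, 255]'

```text
time_s: 27.77
ee_pos: [488.9, 319.1, 121.0]
ee_rot: [66.1, 89.9, 34.1]
force: [-5.9, -3.3, 18.8]
gripper_width: 0.4
```

```bash
python3 look.py p19 2>/dev/null
```

```text
27.7667 [488.93 319.07 120.99] 57.98 [ 1.e-03  7.e-04 -1.e+00] 0.41500994238298217 F [-5.94 -3.31 18.78] T [-0.657  1.068  0.018]
```

View pics/p19.png

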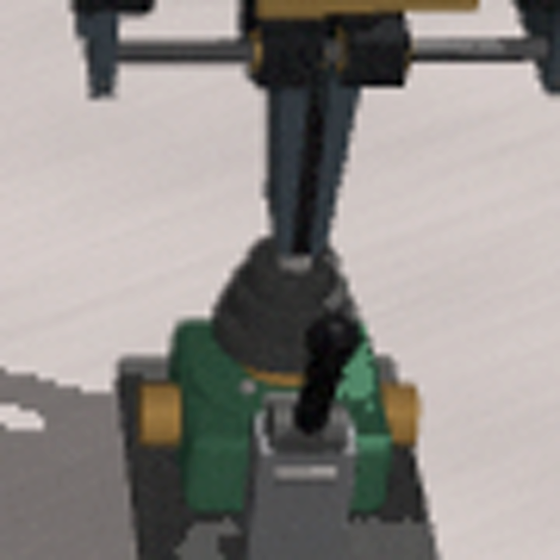

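arm_command --slide '[[0, 0, 0], [0, 0, 0], [0, 0, 0], [-0.2, 0, 0], [-0.5, 0, 0], [-0.8, 0, 0], [-1.1, 0, 0], [-1.5, 0, 0], [-2.5, 0, 0], [-5, 0, 0], [-8, 0, 0], [-10, 0, 0], [-10, 0, 0], [-10, 0, 0], [-10, 0, 0], [-10, 0, 0], [-10, 0, 0]]' --turn '[[0, 0, 0], [0, 0, 0], [0, 0, 0], [0, 0, 0], [0, 0, 0], [0, 0, 0], [0, 0, 0], [0, 0, 0], [0, 0, 0], [0, 0, 0], [0, 0, 0], [0, 0, 0], [0, 0, 0], [0, 0, 0], [0, 0, 0], [0, 0, 0], [0, 0, 0]]' --grip '[255, 255, 255, 255, 255, 255, 255, 255, 255, 255, 255, 255, 255, 255, 255, 255, 255]'

```text
time_s: 29.23
ee_pos: [488.6, 318.8, 216.3]
ee_rot: [-117.6, 89.8, -149.6]
force: [-0.1, 0.2, -0.5]
gripper_width: 0.1
```

```bash
python3 look.py p20 2>/dev/null; python3 - <<'E'
from plan import *
im,_=env.grab_frame("scene");cv2.imwrite("pics/end.png",im[:,:,::-1])
a=np.load("pics/p16.npz")["p"].astype(int);u=proj("scene",[489,319,95])[0].astype(int)
print(np.abs(a-im)[u[1]-10:u[1]+45,u[0]-30:u[0]+30].mean(), np.abs(np.load("pics/p19.npz")["p"].astype(int)-im)[u[1]-10:u[1]+45,u[0]-30:u[0]+30].mean())
E
```

```text
29.2333 [488.57 318.82 216.27] 57.98 [-0.0024 -0.0014 -1.    ] 0.09301191360098392 F [-0.11  0.24 -0.55] T [-0.053 -0.047  0.027]
2.5166666666666666 5.564646464646465
```

View pics/p20.png

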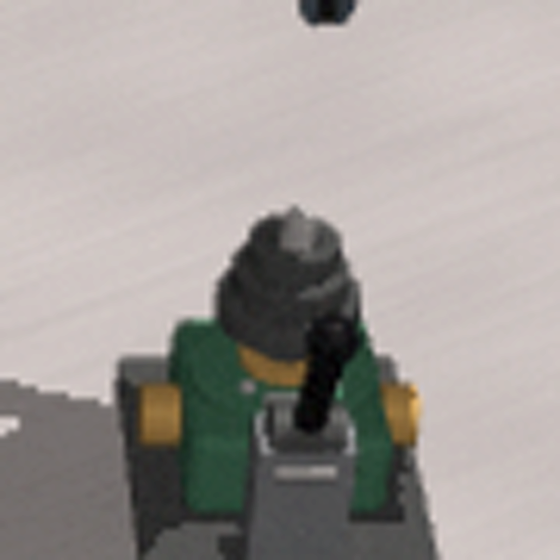

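View pics/end.png

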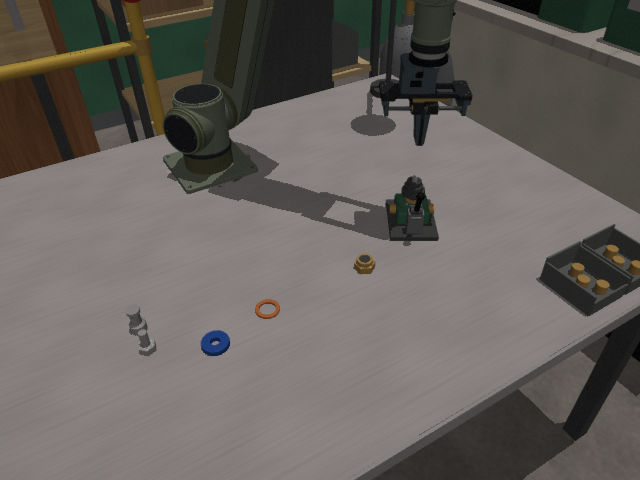

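```bash
python3 -c "
from workcell import env
print(env.job_done())"
```

```text
the job is handed in; nothing more can be done
None
```

I threaded the large, medium and small spacers onto the spindle in that order and pushed its head to the stop. I handed the job in at about 29 s of the 72 s allowed, and the hand-in gave no verdict.

- **Push to the stop:** at the stop the tool stayed at 121 mm while the force rose from 10.8 to 18.8 N. I held it there for more than half a second before lifting off.
- **Last picture:** the stack is in order on the spindle, and the spindle's head is back at the height it had before the push. The gripper is about 90 mm above it, touching nothing.
- **Bystanders:** by eye, the nut, plug, bolt, gasket, lever and the blue ring look where they were at the start. I did not measure their positions again.
- **Small disagreements:** the two cameras and the jig outline put the spindle's axis up to about 3 mm apart, so I aimed at the middle. Each ring went on without noticeable contact force.

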